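# Set the shaker's preset and start it

## Task

On the flask shaker's controller, roll the three thumbwheels to read 1 - 4 - 6 from left to right as seen from the robot, and only then press the green start button fully down and let it come back up. Use a light touch, no more than about 18 newtons on anything, and leave the glassware and other things around where they are.

Things in the scene. Friction and masses are not known exactly. Their poses are not given: they have to be found in the camera images.
- controller: blue steel controller box of the flask shaker, 220 (x) x 340 (y) x 85 mm (z), fixed to the bench; origin at the centre of its underside, x away from the robot, y to the robot's left, z up. Its cream panel, 150 x 310 mm, centred at x -30, top 89 mm above the bench, carries from +y to -y: left, middle, right wheel, green button. Behind the panel (x over 45) is a ledge 85 mm high
- left_place (a point): nominal top of the left wheel (controller frame: x -30, y 85, z 114 mm), axes as the controller's. Each wheel's grey module (72 x 38 mm) floats in worn rubber mounts: each on its own really stands up to 7 mm higher or lower and up to 2 mm off sideways, so feel for each wheel's height. They stay so during the job. Wheel tops stand 18 mm above their modules, the modules nominally 7 above the panel
- left_wheel (a joint): angle of the left thumbwheel, rad; grows as its top rolls away from the robot (controller +x). Number k is at the top at k x 0.785 rad (0 to 7). Stops at -0.2 and 5.7
- middle_place (a point): nominal top of the middle wheel (controller frame: x -30, y 35, z 114 mm), off as for the left. Wheels are smooth drums, 60 mm in diameter, 24 wide, axles along the controller's y, 50 mm apart, no clicks, stiff (0.05 N m, 1.7 N at the rim), stay where left. Sprung downwards: 4 N per mm, 3 mm at most, then hard. A fingertip pressing the rim with 4 to 9 N and moving level along x rolls it without slip
- middle_wheel (a joint): angle of the middle thumbwheel, rad; grows as its top rolls away from the robot (controller +x). Number k is at the top at k x 0.785 rad (0 to 7). Stops at -0.2 and 5.7
- right_place (a point): nominal top of the right wheel (controller frame: x -30, y -15, z 114 mm), off as for the left. The number set is the field at the very top of a wheel, in line with the red marks beside it. Fields of 45 degrees each, with that many round dots: 0 white, 1 yellow, 2 orange, 3 red, 4 green, 5 blue, 6 purple, 7 black
- right_wheel (a joint): angle of the right thumbwheel, rad; grows as its top rolls away from the robot (controller +x). Number k is at the top at k x 0.785 rad (0 to 7). Stops at -0.2 and 5.7
- start (a joint): green start button, 28 mm across (controller frame: x -30, y -95 mm), in a round housing 44 mm across, 12 tall; cap top 114 mm above the bench. Value in m: 0 up, 0.009 fully down, which takes 6 N (first move at 1.8 N), then hard; springs back up. Counts as pressed beyond 0.006
- flask_amber: bystander, loose: amber conical flask, 76 wide at the foot, 108 tall (sizes in mm); origin at the centre of its underside
- flask_green: bystander, loose: green conical flask, 76 wide at the foot, 108 tall (sizes in mm); origin at the centre of its underside
- jar: bystander, loose: jar, 56 across, 75 tall (sizes in mm); origin at the centre of its underside
- dish: bystander, loose: white dish, 80 across, 20 tall (sizes in mm); origin at the centre of its underside
- cork_ring: bystander, loose: cork ring, 90 across, 25 tall (sizes in mm); origin at the centre of its underside
- spatula: bystander, loose: spatula, 170 mm long, lying flat; origin on its underside
- stopper: bystander, loose: black rubber stopper, 26 across, 24 tall, on the controller's rear ledge (sizes in mm); origin at the centre of its underside
- vial: bystander, loose: capped vial, 24 across, 45 tall, on the controller's rear ledge (sizes in mm); origin at the centre of its underside

How it is judged:
By the outcome, as a careful person would: the job done as asked, in the order asked, and still so for the second after the job is handed in, with the robot touching nothing.
It also fails if it takes over 51 s, if anything falls off the work surface, if the arm or the gripper's body presses on something with over 40 N, if the wrist force passes 120 N, or if a joint passes its speed limit or range.

## Robot

A 7-joint arm with a two-finger parallel gripper is mounted at the origin on the work surface. World frame = base frame: x ahead of the robot, y to its left, z up, the work surface at z = 0. Lengths are in m, angles in rad, forces in N, time in s.
With the tool pointing down it reaches from about 0.425 to 0.825 m from the base axis. Payload 3.6 kg.
Tool frame: the origin (TCP) lies on the centre line of the jaws, within the pads' length; the fingertips stand 11 mm ahead of it and the grasp point (between the pads) lies 8 mm behind it (manip.tip_reach is the z of the fingertips in the tool frame, in m); z points along the fingers, y is the direction in which the jaws open and shut (so a half turn about z gives the same grasp; the last joint's range is limited). The gripper opens to 93 mm and grips with 3 to 60 N. Pads are 15 mm wide; open, the fingers measure 128 mm over their backs; the gripper's body (75 mm by 188 mm) begins 65 mm behind the grasp point.
Start: joints at [-1.317, 0.615, -0.013, 1.423, 0.008, 1.103, -0.04], TCP at [0.18, 0.625, 0.2] pointing down, gripper open.
Joint ranges: [-3.12, 3.12], [-0.3, 2.06], [-1.34, 1.32], [0.26, 2.42], [-1.36, 4.5], [0.01, 1.98], [-2.84, 2.84]. Speed limits (rad/s): [2.79, 2.79, 3.14, 3.14, 3.14, 3.14, 3.14].

## Interface

Orientations are given as a unit quaternion [x, y, z, w].
In Python, from workcell import manip, imaging gives the robot as it stands. The module is installed in compiled form; this text tells all that it offers.
- The arm moves only by the tool drive_tool, never from a script. Its argument "series" is a list of rows, each a list of 5 numbers: the opening, from 0 (shut) to 1 (fully open), then the shift along the tool's x, y, z in cm, then the turn about the tool's z in degrees. In form: [[jaw, x, y, z, turn], ...]. A call has 1 to 5 rows; each row is the pose to reach, as a shift and turn from the pose measured when the call began, along the tool's axes at that moment; what a row does not reach only later rows make up. A row lasts 1/10 s, in which the tool goes at most 50 mm and 8.59 degrees, less where a joint would pass 70% of its speed; a pose out of reach is approached as far as the arm can. A call with a gripper value outside its range is refused whole. The fingers move at their own pace and stop on an object; "force" is the grip in N (left out, the last holds). Time passes only in rows, so rows that repeat a pose let the fingers close. It gives the time, the measured TCP pose, the force and the opening at its end, in the units of the state.
- manip.get_state(): the state, without advancing time (a new reading comes with each control period).
- imaging.get_image(name): name is "side" or "top" or "wrist"; returns a dict with "img" (420x560x3 uint8, red, green, blue), "intrinsics" (3x3 intrinsics, pixels), "view" (4x4, takes a point from world to camera coordinates); the wrist camera has in their place "tool_from_camera" (4x4, takes a point from camera to tool coordinates, whose origin is the TCP and whose axes are the flange's). Camera axes: x right, y down, z forward; pixel columns grow to the right and rows downward; lengths in m; the calibration is good to about 2 mm. A picture is of the moment at which its call begins: read the wrist's pose just before it. There is no depth.
- manip.finish_job(): hands the job in, once; it reports no verdict.
The state is a dict: "clock": time; "qpos": joint angles; "qd": joint speeds; "effort": joint torques, N m; "position": TCP position; "tcp_rot": TCP orientation; "ft_force": force on the tool from outside, world axes, zero at the start; "moment": the same for the moment, N m; "grip_width": finger opening in m.
Only numpy, scipy, OpenCV 4.12 (cv2) and the standard library are available. Lean on these libraries where they do the work, as an engineer would, in place of code of your own. Each camera call takes 0.05 s, during which the arm holds its last target. There are 200 camera calls.

## Working session

There is one attempt and no reset: what is moved stays moved. The work goes in short steps, Python scripts to look and compute and a tool call to move; the robot and the scene stay as the last step left them, time stands still between calls to the robot, and variables do not carry over. Pictures are saved under pics/ and viewed, on a budget of 10 in all, crops included, one or two more only if the job needs it, and the job is handed in when it is done.

Besides the shell and the picture viewer there is one more tool, called after "Emit:" as name(argument=value, ...) on one line, values as JSON. drive_tool: Moves the arm, as the interface text tells. Its arguments: {"type":"object","properties":{"series":{"type":"array","items":{"type":"array","items":{"type":"number"}}},"force":{"type":"number"}},"required":["series"]}

```bash
mkdir -p pics; ls; cat > h.py <<'E'
import numpy as np, cv2
from workcell import manip, imaging
from scipy.spatial.transform import Rotation as R
def shot(name,fn=None):
    s=manip.get_state(); d=imaging.get_image(name)
    if name=='wrist':
        T=np.eye(4);T[:3,:3]=R.from_quat(s['tcp_rot']).as_matrix();T[:3,3]=s['position']
        d['c2w']=T@d['tool_from_camera']
    else: d['c2w']=np.linalg.inv(d['view'])
    if fn: cv2.imwrite('pics/'+fn,d['img'][:,:,::-1])
    return d
def ray(d,u,v,z):
    r=d['c2w'][:3,:3]@np.linalg.solve(d['intrinsics'],[u,v,1.]);o=d['c2w'][:3,3]
    return o+r*(z-o[2])/r[2]
def proj(d,p):
    q=np.linalg.inv(d['c2w'])@np.r_[p,1]; k=d['intrinsics']@q[:3]; return k[:2]/k[2]
E
python3 - <<'E'
from h import *
s=manip.get_state()
for k,v in s.items(): print(k,np.round(v,4))
print(manip.tip_reach)
a=shot('top','top0.png');b=shot('side','side0.png')
cv2.imwrite('pics/both.png',cv2.resize(np.hstack([a['img'],b['img']])[:,:,::-1],(800,300)))
for d in(a,b):print(d['c2w'].round(3),d['intrinsics'].round(1))
E
```

```text
pics
clock 0.0
qpos [-1.3165  0.6159 -0.0126  1.4249  0.0081  1.1034 -0.0404]
qd [ 0.0006 -0.003   0.0008  0.      0.0003 -0.0002  0.0017]
effort [ 1.10000e-03 -4.58948e+01  2.09400e-01 -1.65737e+01 -6.11000e-02
  2.07000e-02  2.00000e-04]
position [0.1799 0.6237 0.1984]
tcp_rot [ 1.399e-01  9.902e-01 -1.300e-03 -1.000e-04]
ft_force [ 0.0818 -0.3926  1.3741]
moment [-0.0329  0.0458  0.0074]
grip_width 0.0928
0.011
[[ 0.018 -0.984  0.179  0.31 ]
 [-1.    -0.022 -0.019  0.006]
 [ 0.022 -0.178 -0.984  1.137]
 [ 0.     0.     0.     1.   ]] [[415.8   0.  284.2]
 [  0.  415.8 208.6]
 [  0.    0.    1. ]]
[[-0.996 -0.029  0.079  0.411]
 [-0.083  0.486 -0.87   0.84 ]
 [-0.013 -0.874 -0.486  0.581]
 [ 0.     0.     0.     1.   ]] [[382.7   0.  277.2]
 [  0.  382.7 212.6]
 [  0.    0.    1. ]]
```

View pics/top0.png

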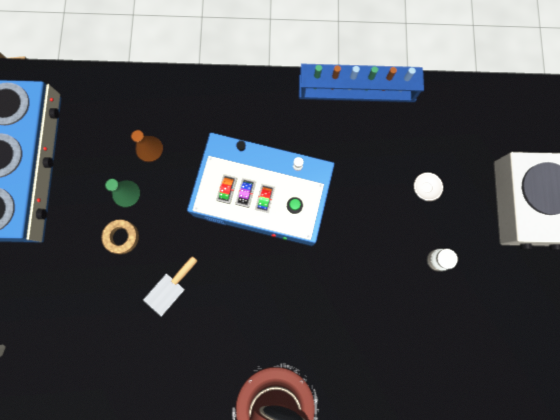

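View pics/side0.png

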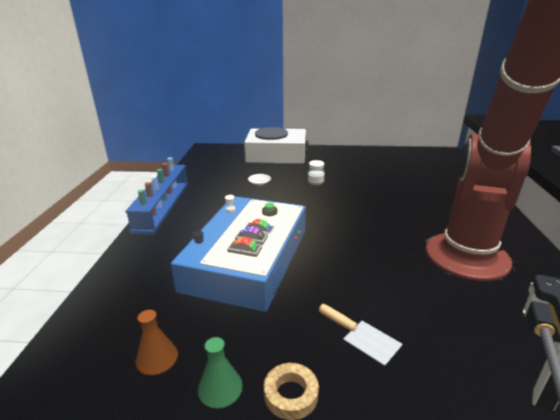

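```bash
python3 - <<'E'
from h import *
a=shot('top');im=a['img'];hsv=cv2.cvtColor(im,cv2.COLOR_RGB2HSV)
def big(m,box):
    z=np.zeros_like(m);x0,y0,x1,y1=box;z[y0:y1,x0:x1]=m[y0:y1,x0:x1]
    c=max(cv2.findContours(z,cv2.RETR_EXTERNAL,cv2.CHAIN_APPROX_NONE)[0],key=cv2.contourArea)[:,0]
    return c
box=(180,130,340,250)
c=big(cv2.inRange(hsv,(0,0,150),(179,80,255)),box)
P=np.array([ray(a,u,v,.089)[:2] for u,v in c])
r=cv2.minAreaRect((P*1000).astype(np.float32));print('panel',r)
g=big(cv2.inRange(hsv,(45,100,60),(80,255,255)),(280,190,310,220))
print('button',cv2.minEnclosingCircle(g),ray(a,*cv2.minEnclosingCircle(g)[0],.114))
bl=big(cv2.inRange(hsv,(95,100,60),(125,255,255)),box)
print('box',cv2.minAreaRect((np.array([ray(a,u,v,.085)[:2] for u,v in bl])*1000).astype(np.float32)))
b=shot('side');h=cv2.cvtColor(b['img'],cv2.COLOR_RGB2HSV)
E
```

```text
panel ((529.6041259765625, 53.46143341064453), (311.94024658203125, 152.14031982421875), 77.086181640625)
button ((294.68182373046875, 203.86363220214844), 5.79443359375) [ 0.50828335 -0.03930614  0.114     ]
box ((554.1171875, 47.612274169921875), (343.2512512207031, 232.34446716308594), 77.15776824951172)
```

Emit:
drive_tool(series=[[0,-49.2,-41.6,-5,86.8],[0,-49.2,-41.6,-5,86.8],[0,-49.2,-41.6,-5,86.8],[0,-49.2,-41.6,-5,86.8],[0,-49.2,-41.6,-5,86.8]], force=20)

```text
clock: 0.7
position: [0.3191, 0.4152, 0.2191]
tcp_rot: [0.495, 0.869, -0.0, 0.0]
ft_force: [0.4, 1.3, -0.0]
grip_width: 0.0578
```

```bash
cat >> h.py <<'E'
yaw=np.deg2rad(-12.9); CX=np.array([np.cos(yaw),np.sin(yaw)]); CY=np.array([-CX[1],CX[0]]); C0=np.array([.5589,.0468])
def goto(x,y,z):
    "controller-frame target of TCP -> shift in tool axes (cm), turn (deg)"
    s=manip.get_state();M=R.from_quat(s['tcp_rot']).as_matrix()
    p=np.r_[C0+x*CX+y*CY,z]; t=np.rad2deg(np.arctan2(M[1,1],M[0,1])-yaw)
    q=s['position']; c=(q[:2]-C0)
    print('t',round(s['clock'],2),'ctrl xyz mm',np.round([c@CX*1e3,c@CY*1e3,q[2]*1e3],1),'F',s['ft_force'].round(1),'w',round(s['grip_width'],3))
    print('tilt',(M[:,2]).round(4),'shift',(M.T@(p-q)*100).round(2),'turn',round(t,1))
E
python3 - <<'E'
from h import *
goto(-.03,.035,.25); print(shot('wrist')['tool_from_camera'].round(3))
E
```

```text
t 0.7 ctrl xyz mm [-316.   305.6  219.1] F [ 0.4  1.3 -0. ] w 0.058
tilt [ 1.e-04 -6.e-04 -1.e+00] shift [-39.32   2.12  -3.07] turn 43.5
[[-0.    -0.965 -0.261  0.07 ]
 [ 1.    -0.    -0.    -0.001]
 [ 0.    -0.261  0.965 -0.185]
 [ 0.     0.     0.     1.   ]]
```

Emit:
drive_tool(series=[[0,-42.0,5.0,-1,43.5],[0,-42.0,5.0,-1,43.5],[0,-42.0,5.0,-1,43.5],[0,-42.0,5.0,-1,43.5],[0,-42.0,5.0,-1,43.5]])

```text
clock: 1.25
position: [0.467, 0.2145, 0.2277]
tcp_rot: [0.779, 0.627, 0.0, 0.004]
ft_force: [1.0, 0.5, -0.2]
grip_width: 0.014
```

```bash
python3 - <<'E'
from h import *
goto(-.03,-.01,.23)
E
```

```text
t 1.25 ctrl xyz mm [-127.   142.9  227.7] F [ 1.   0.5 -0.2] w 0.014
tilt [ 0.0055 -0.0063 -1.    ] shift [-15.39   9.54  -0.09] turn 0.6
```

Emit:
drive_tool(series=[[0,-15.4,9.5,0,0.6],[0,-15.4,9.5,0,0.6],[0,-15.4,9.5,0,0.6],[0,-15.4,9.5,0,0.6],[0,-15.4,9.5,0,0.6]])

```text
clock: 1.75
position: [0.5282, 0.0371, 0.2295]
tcp_rot: [0.785, 0.619, -0.0, 0.006]
ft_force: [-0.2, 0.3, -0.2]
grip_width: 0.0005
```

```bash
python3 - <<'E'
from h import *
goto(-.03,-.01,.23)
d=shot('wrist')
for y in(85,35,-15,-95):
    print(y,proj(d,np.r_[C0-.03*CX+y/1e3*CY,.114]).round(1))
im=d['img']; cv2.imwrite('pics/w1.png',cv2.resize(im[:,:,::-1],(800,600),interpolation=cv2.INTER_CUBIC))
E
```

```text
t 1.75 ctrl xyz mm [-27.8 -16.3 229.5] F [-0.2  0.3 -0.2] w 0.001
tilt [ 0.0072 -0.0101 -0.9999] shift [ 0.63 -0.23 -0.06] turn -0.6
85 [273.7  91.3]
35 [274.5 146.6]
-15 [275.2 197. ]
-95 [276.2 269.1]
```

View pics/w1.png

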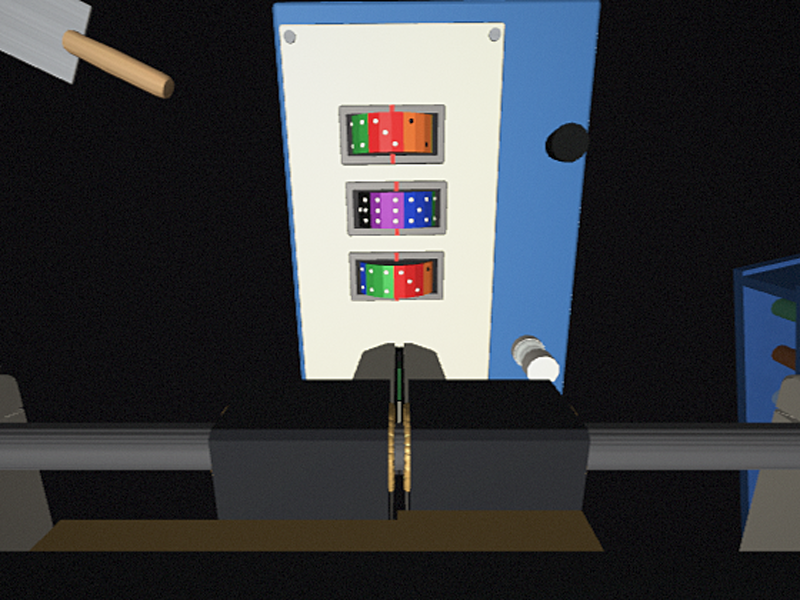

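Emit:
drive_tool(series=[[0,10.1,0.8,7.5,-0.6],[0,10.1,0.8,7.5,-0.6],[0,10.1,0.8,7.5,-0.6],[0,10.1,0.8,7.5,-0.6],[0,10.1,0.8,7.5,-0.6]])

```text
clock: 2.3
position: [0.558, 0.1379, 0.1535]
tcp_rot: [0.78, 0.626, -0.001, 0.004]
ft_force: [0.9, 0.0, 0.3]
grip_width: 0.0005
```

```bash
python3 - <<'E'
from h import *
goto(-.020,.085,.138)
E
```

```text
t 2.3 ctrl xyz mm [-21.2  88.6 153.5] F [0.9 0.  0.3] w 0.0
tilt [ 0.0047 -0.0077 -1.    ] shift [-0.35  0.11  1.55] turn 0.4
```

Emit:
drive_tool(series=[[0,-0.35,0.1,1.0,0.4],[0,-0.35,0.1,1.5,0.4],[0,-0.35,0.1,1.5,0.4],[0,-0.35,0.1,1.5,0.4]])

```text
clock: 2.7
position: [0.5583, 0.1335, 0.1388]
tcp_rot: [0.782, 0.623, -0.0, 0.005]
ft_force: [-0.1, -0.3, 0.2]
grip_width: 0.0007
```

```bash
python3 - <<'E'
from h import *
goto(-.020,.085,.136)
E
```

```text
t 2.7 ctrl xyz mm [-19.9  84.4 138.8] F [-0.1 -0.3  0.2] w 0.001
tilt [ 0.005  -0.0076 -1.    ] shift [ 0.06 -0.01  0.28] turn -0.0
```

Emit:
drive_tool(series=[[0,0.05,0,0.3,0],[0,0.05,0,0.55,0],[0,0.05,0,0.55,0]])

```text
clock: 3.0
position: [0.5582, 0.1339, 0.133]
tcp_rot: [0.782, 0.623, -0.001, 0.004]
ft_force: [-0.2, 0.5, 0.2]
grip_width: 0.0002
```

Emit:
drive_tool(series=[[0,0,0,0.1,0],[0,0,0,0.25,0],[0,0,0,0.25,0]])

```text
clock: 3.3
position: [0.5581, 0.1339, 0.1302]
tcp_rot: [0.782, 0.623, -0.001, 0.004]
ft_force: [0.4, 0.3, 0.1]
grip_width: 0.0004
```

Emit:
drive_tool(series=[[0,0,0,0.1,0],[0,0,0,0.15,0],[0,0,0,0.15,0]])

```text
clock: 3.6
position: [0.558, 0.1339, 0.1286]
tcp_rot: [0.782, 0.623, -0.001, 0.004]
ft_force: [-0.2, 0.9, -0.0]
grip_width: 0.0001
```

Emit:
drive_tool(series=[[0,0,0,0.1,0],[0,0,0,0.15,0],[0,0,0,0.15,0]])

```text
clock: 3.9
position: [0.558, 0.1339, 0.1271]
tcp_rot: [0.782, 0.623, -0.001, 0.004]
ft_force: [-0.6, 0.3, 0.2]
grip_width: 0.0006
```

Emit:
drive_tool(series=[[0,0,0,0.1,0],[0,0,0,0.12,0],[0,0,0,0.12,0]])

```text
clock: 4.2
position: [0.5579, 0.1338, 0.1258]
tcp_rot: [0.782, 0.623, -0.001, 0.004]
ft_force: [-0.2, -0.2, -0.8]
grip_width: 0.0004
```

Emit:
drive_tool(series=[[0,0,0,0.1,0],[0,0,0,0.12,0],[0,0,0,0.12,0]])

```text
clock: 4.5
position: [0.5578, 0.1338, 0.1245]
tcp_rot: [0.782, 0.623, -0.001, 0.004]
ft_force: [-0.2, -0.1, -0.4]
grip_width: 0.0006
```

Emit:
drive_tool(series=[[0,0,0,0.1,0],[0,0,0,0.12,0],[0,0,0,0.12,0]])

```text
clock: 4.8
position: [0.5578, 0.1339, 0.1232]
tcp_rot: [0.782, 0.623, -0.001, 0.004]
ft_force: [-0.0, 0.9, 0.3]
grip_width: 0.0009
```

Emit:
drive_tool(series=[[0,0,0,0.1,0],[0,0,0,0.12,0],[0,0,0,0.12,0]])

```text
clock: 5.1
position: [0.5578, 0.1338, 0.122]
tcp_rot: [0.782, 0.623, -0.001, 0.004]
ft_force: [-0.3, 0.2, 0.8]
grip_width: 0.0003
```

Emit:
drive_tool(series=[[0,0,0,0.1,0],[0,0,0,0.12,0],[0,0,0,0.12,0]])

```text
clock: 5.4
position: [0.5577, 0.1338, 0.1207]
tcp_rot: [0.782, 0.623, -0.001, 0.004]
ft_force: [0.5, -0.1, 0.5]
grip_width: 0.0006
```

Emit:
drive_tool(series=[[0,0,0,0.1,0],[0,0,0,0.12,0],[0,0,0,0.12,0]])

```text
clock: 5.7
position: [0.5577, 0.1338, 0.1194]
tcp_rot: [0.782, 0.623, -0.001, 0.004]
ft_force: [0.7, 0.4, 0.5]
grip_width: 0.0002
```

Emit:
drive_tool(series=[[0,0,0,0.1,0],[0,0,0,0.12,0],[0,0,0,0.12,0]])

```text
clock: 6.0
position: [0.5576, 0.1338, 0.1182]
tcp_rot: [0.782, 0.623, -0.002, 0.004]
ft_force: [0.9, 1.2, 0.2]
grip_width: 0.0005
```

```bash
python3 - <<'E'
from h import *
goto(-.020,.085,.117)
b=shot('side');d=shot('wrist')
u,v=proj(b,np.r_[C0-.03*CX+.085*CY,.114]).round().astype(int);print(u,v)
c=b['img'][v-50:v+40,u-60:u+60]; w=d['img'][60:240,155:395]
cv2.imwrite('pics/s2.png',np.vstack([cv2.resize(c,(400,300),interpolation=2),cv2.resize(w,(400,300),interpolation=2)])[:,:,::-1])
E
```

```text
t 6.0 ctrl xyz mm [-20.6  84.5 118.2] F [0.9 1.2 0.2] w 0.0
tilt [ 0.0026 -0.0082 -1.    ] shift [0.05 0.06 0.12] turn -0.0
245 241
```

View pics/s2.png

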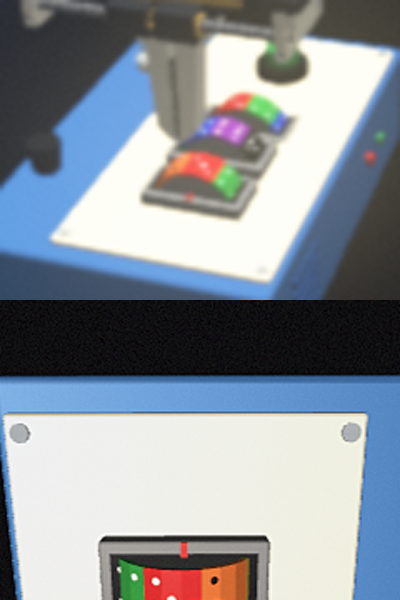

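```bash
python3 - <<'E'
from h import *
b=shot('side');d=shot('wrist')
s=manip.get_state()['position']
tip=s-[0,0,.011]
f=lambda p:((proj(b,p)-[185,191])*3.333).round()
print('tip',f(tip)); 
for y in(73,97):
  for z in (.107,.114,.121): print(y,z,f(np.r_[C0-.03*CX+y/1e3*CY,z]))
print('wrist mark', proj(d,np.r_[C0-.03*CX+.102*CY,.096]), proj(d,np.r_[C0-.03*CX+.102*CY,.089]), proj(d,tip))
cv2.imwrite('pics/w3.png',cv2.resize(d['img'][190:330,160:400],(800,467),interpolation=2)[:,:,::-1])
E
```

```text
tip [186. 172.]
73 0.107 [206. 165.]
73 0.114 [205. 156.]
73 0.121 [204. 147.]
97 0.107 [192. 184.]
97 0.114 [192. 175.]
97 0.121 [191. 166.]
wrist mark [264.65329817 205.07647486] [265.05073232 202.61937254] [278.12487081 234.0730952 ]
```

View pics/w3.png

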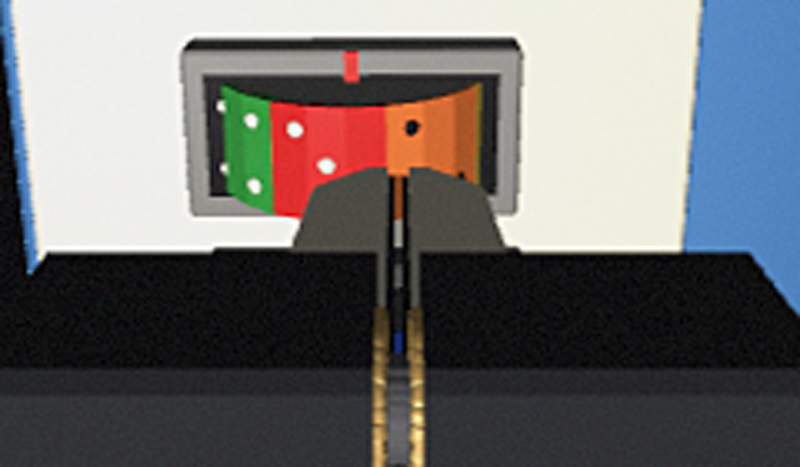

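```bash
python3 - <<'E'
from h import *
b=shot('side')
cv2.imwrite('pics/s4.png',cv2.resize(b['img'][180:270,195:315],(800,600),interpolation=cv2.INTER_NEAREST)[:,:,::-1])
f=lambda p:((proj(b,p)-[195,180])*6.667).round()
s=manip.get_state()['position']
for dz in(-.011,.011,.03): print(dz,f(s+[0,0,dz]))
for y in(85,35,-15):
  print(y,f(np.r_[C0-.03*CX+(y+12)/1e3*CY,.114]))
E
```

```text
-0.011 [306. 416.]
0.011 [302. 361.]
0.03 [298. 312.]
85 [316. 424.]
35 [371. 347.]
-15 [421. 276.]
```

View pics/s4.png

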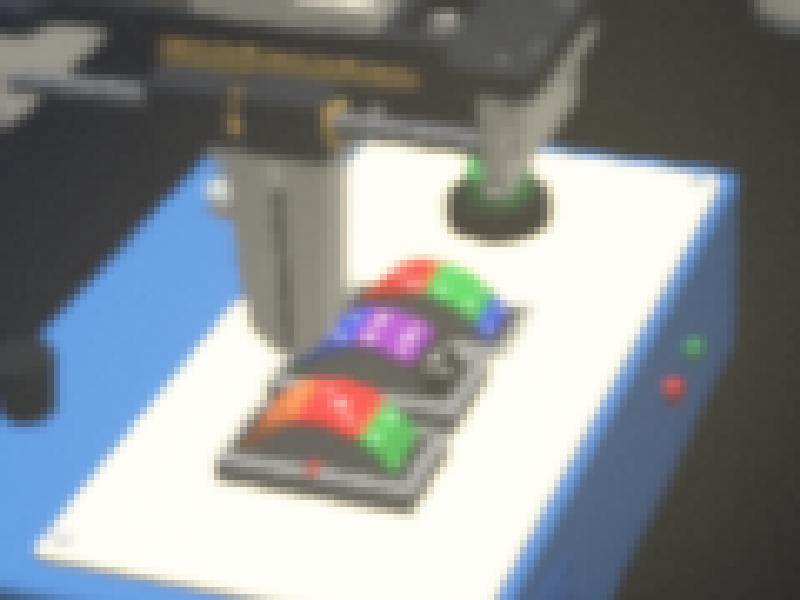

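Emit:
drive_tool(series=[[0,0,0,0.1,0],[0,0,0,0.15,0],[0,0,0,0.15,0]])

```text
clock: 6.55
position: [0.5576, 0.1338, 0.1166]
tcp_rot: [0.782, 0.623, -0.002, 0.004]
ft_force: [-0.8, -0.1, -0.1]
grip_width: 0.0003
```

```bash
python3 - <<'E'
from h import *
goto(-.020,.085,.115); print(manip.tip_reach)
E
```

```text
t 6.55 ctrl xyz mm [-20.7  84.5 116.6] F [-0.8 -0.1 -0.1] w 0.0
tilt [ 0.0025 -0.0081 -1.    ] shift [0.05 0.07 0.16] turn -0.0
0.011
```

Emit:
drive_tool(series=[[0,0.05,0.05,0.1,0],[0,0.05,0.05,0.15,0]])

```text
clock: 6.75
position: [0.5583, 0.1342, 0.115]
tcp_rot: [0.782, 0.623, -0.002, 0.004]
ft_force: [0.4, 1.3, 0.3]
grip_width: 0.0004
```

Emit:
drive_tool(series=[[0,0,0,0.1,0],[0,0,0,0.15,0]])

```text
clock: 6.95
position: [0.5582, 0.1342, 0.1134]
tcp_rot: [0.782, 0.623, -0.002, 0.004]
ft_force: [0.6, 0.9, -0.6]
grip_width: 0.0006
```

Emit:
drive_tool(series=[[0,0,0,0.1,0],[0,0,0,0.15,0]])

```text
clock: 7.15
position: [0.5581, 0.1342, 0.1117]
tcp_rot: [0.782, 0.623, -0.002, 0.004]
ft_force: [-0.2, 0.4, -0.3]
grip_width: 0.0004
```

Emit:
drive_tool(series=[[0,0,0,0.1,0],[0,0,0,0.15,0]])

```text
clock: 7.35
position: [0.558, 0.1342, 0.1101]
tcp_rot: [0.782, 0.623, -0.002, 0.004]
ft_force: [0.1, 0.4, -0.7]
grip_width: 0.0004
```

Emit:
drive_tool(series=[[0,0,0,0.1,0],[0,0,0,0.12,0]])

```text
clock: 7.55
position: [0.558, 0.1341, 0.1087]
tcp_rot: [0.782, 0.623, -0.002, 0.004]
ft_force: [-0.5, -0.0, -0.4]
grip_width: 0.0005
```

```bash
python3 - <<'E'
from h import *
b=shot('side');d=shot('wrist')
goto(-.020,.085,.105)
A=cv2.resize(b['img'][205:270,205:305],(800,520),interpolation=2)[:,:500]
B=cv2.resize(d['img'][190:320,200:340],(300,279),interpolation=2)
A=A.copy();o=np.zeros((520,300,3),np.uint8);o[:279]=B
cv2.imwrite('pics/s5.png',np.hstack([A,o])[:,:,::-1])
s=manip.get_state()['position']
print(((proj(b,s-[0,0,.011])-[205,205])*8).round(), proj(d,s-[0,0,.011]))
E
```

```text
t 7.65 ctrl xyz mm [-20.4  85.  108.8] F [-0.7  0.4  0.7] w 0.001
tilt [ 0.0018 -0.0083 -1.    ] shift [0.01 0.04 0.38] turn -0.0
[288. 328.] [278.17956177 234.0425511 ]
```

View pics/s5.png

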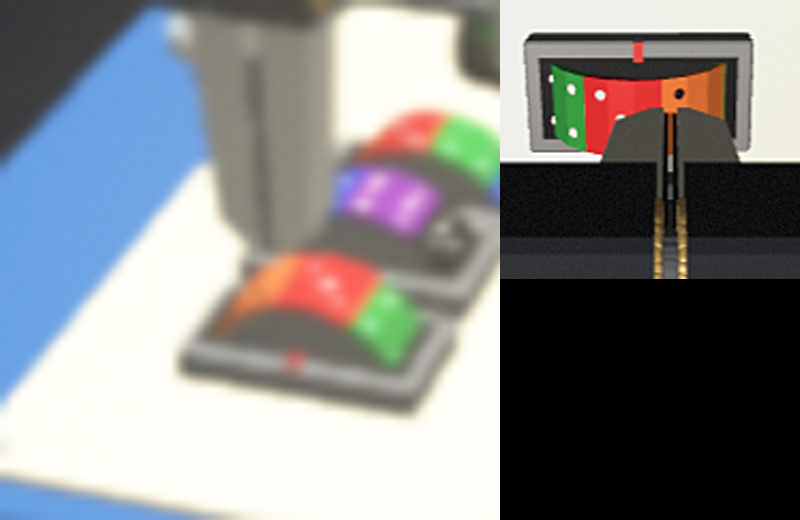

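Emit:
drive_tool(series=[[0,0,0,0.1,0],[0,0,0,0.15,0]])

```text
clock: 7.85
position: [0.558, 0.1341, 0.1072]
tcp_rot: [0.782, 0.623, -0.002, 0.004]
ft_force: [0.0, -0.1, -0.7]
grip_width: 0.0005
```

Emit:
drive_tool(series=[[0,0,0,0.1,0],[0,0,0,0.12,0]])

```text
clock: 8.05
position: [0.5579, 0.1341, 0.1059]
tcp_rot: [0.782, 0.623, -0.002, 0.004]
ft_force: [0.4, -0.2, 0.1]
grip_width: 0.0002
```

Emit:
drive_tool(series=[[0,0,0,0.1,0],[0,0,0,0.12,0]])

```text
clock: 8.25
position: [0.5578, 0.1341, 0.1046]
tcp_rot: [0.782, 0.623, -0.002, 0.004]
ft_force: [0.9, -0.2, 0.2]
grip_width: -0.0002
```

Emit:
drive_tool(series=[[0,0,0,0.1,0],[0,0,0,0.12,0]])

```text
clock: 8.45
position: [0.5577, 0.1341, 0.1032]
tcp_rot: [0.782, 0.623, -0.002, 0.004]
ft_force: [0.3, 0.2, -0.3]
grip_width: 0.0007
```

Emit:
drive_tool(series=[[0,0,0,0.1,0],[0,0,0,0.12,0]])

```text
clock: 8.65
position: [0.5576, 0.1341, 0.1019]
tcp_rot: [0.782, 0.623, -0.002, 0.004]
ft_force: [-0.8, -0.1, 0.5]
grip_width: 0.0004
```

Emit:
drive_tool(series=[[0,0,0,0.1,0],[0,0,0,0.12,0]])

```text
clock: 8.85
position: [0.5575, 0.1341, 0.1005]
tcp_rot: [0.782, 0.623, -0.002, 0.004]
ft_force: [-0.6, 1.1, -0.7]
grip_width: 0.0005
```

Emit:
drive_tool(series=[[0,0,0,0.1,0],[0,0,0,0.12,0]])

```text
clock: 9.05
position: [0.5574, 0.134, 0.0992]
tcp_rot: [0.782, 0.623, -0.003, 0.003]
ft_force: [-0.4, -0.3, -0.8]
grip_width: 0.0002
```

```bash
python3 - <<'E'
from h import *
b=shot('side');d=shot('wrist')
goto(-.020,.085,.105)
A=cv2.resize(b['img'][205:270,205:268],(500,516),interpolation=2)
B=cv2.resize(d['img'][190:320,200:340],(300,279),interpolation=2)
o=np.zeros((516,300,3),np.uint8);o[:279]=B
cv2.imwrite('pics/s6.png',np.hstack([A,o])[:,:,::-1])
E
```

```text
t 9.15 ctrl xyz mm [-20.9  84.7  99.3] F [ 0.4 -0.4 -0.3] w 0.0
tilt [ 4.0e-04 -8.6e-03 -1.0e+00] shift [ 0.03  0.09 -0.57] turn -0.0
```

View pics/s6.png

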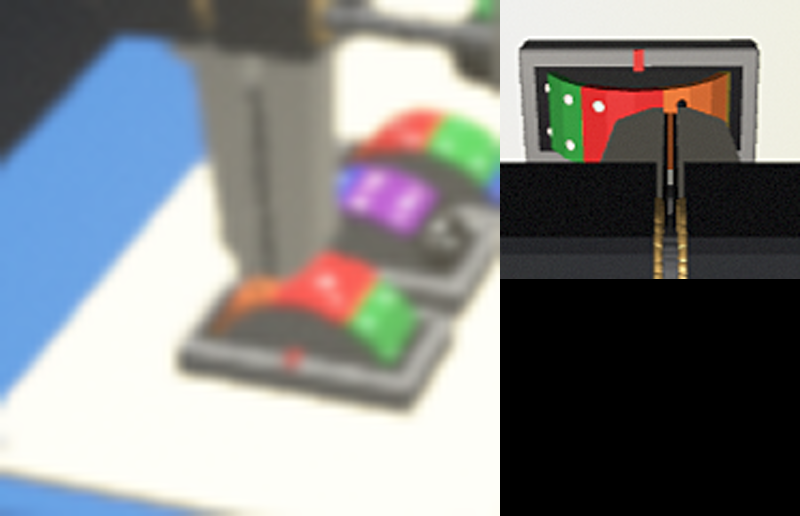

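Emit:
drive_tool(series=[[0,0,0.05,0.1,0],[0,0,0.05,0.12,0]])

```text
clock: 9.35
position: [0.5579, 0.1339, 0.098]
tcp_rot: [0.782, 0.623, -0.003, 0.003]
ft_force: [0.4, -0.8, 0.2]
grip_width: 0.0007
```

Emit:
drive_tool(series=[[0,0,0,0.1,0],[0,0,0,0.12,0]])

```text
clock: 9.55
position: [0.5581, 0.1339, 0.0969]
tcp_rot: [0.782, 0.623, -0.002, 0.004]
ft_force: [-0.8, 0.3, 2.2]
grip_width: 0.0004
```

Emit:
drive_tool(series=[[0,0,0,0.06,0],[0,0,0,0.11,0],[0,0,0,0.11,0]])

```text
clock: 9.85
position: [0.5582, 0.1339, 0.0962]
tcp_rot: [0.782, 0.623, -0.002, 0.004]
ft_force: [-0.8, -0.7, 4.4]
grip_width: 0.0004
```

Emit:
drive_tool(series=[[0,0,-0.5,0.06,0],[0,0,-1.0,0.06,0],[0,0,-1.5,0.06,0],[0,0,-2.0,0.06,0],[0,0,-2.1,0.06,0]])

```text
clock: 10.35
position: [0.5373, 0.1387, 0.0958]
tcp_rot: [0.782, 0.623, -0.002, 0.004]
ft_force: [1.0, -0.8, 4.1]
grip_width: 0.0005
```

```bash
python3 - <<'E'
from h import *
goto(-.020,.085,.105)
E
```

```text
t 10.35 ctrl xyz mm [-41.6  84.7  95.8] F [ 1.  -0.8  4.1] w 0.0
tilt [ 0.0011 -0.0082 -1.    ] shift [ 0.02  2.16 -0.91] turn -0.0
```

Emit:
drive_tool(series=[[0,0,0,-0.5,0],[0,0,0.5,-0.6,0],[0,0,2.1,-0.6,0],[0,0,2.1,-0.3,0],[0,0,2.1,-0.2,0]])

```text
clock: 10.85
position: [0.5572, 0.1338, 0.097]
tcp_rot: [0.782, 0.623, -0.003, 0.003]
ft_force: [1.0, -1.6, 1.2]
grip_width: 0.0008
```

Emit:
drive_tool(series=[[0,0,0,0.15,0],[0,0,0,0.2,0],[0,0,0,0.2,0]])

```text
clock: 11.15
position: [0.5573, 0.1337, 0.0958]
tcp_rot: [0.782, 0.623, -0.002, 0.003]
ft_force: [-0.5, -0.6, 6.9]
grip_width: 0.0003
```

```bash
python3 - <<'E'
from h import *
goto(-.020,.085,.0958)
E
```

```text
t 11.15 ctrl xyz mm [-20.9  84.4  95.8] F [-0.5 -0.6  6.9] w 0.0
tilt [ 4.0e-04 -8.4e-03 -1.0e+00] shift [0.06 0.09 0.  ] turn -0.0
```

Second stroke, −20.1 mm, then raise and look.

Emit:
drive_tool(series=[[0,0,-0.5,0.02,0],[0,0,-1.0,0.02,0],[0,0,-1.5,0.02,0],[0,0,-2.0,0.02,0],[0,0,-2.0,0.02,0]])

```text
clock: 11.65
position: [0.5363, 0.1385, 0.0956]
tcp_rot: [0.782, 0.623, -0.003, 0.003]
ft_force: [0.2, -1.4, 4.1]
grip_width: 0.0008
```

Emit:
drive_tool(series=[[0,0,0,-0.6,0],[0,0,0,-3,0],[0,-3,1.2,-6,0],[0,-8,1.2,-9,0],[0,-9.5,1.2,-10,0]])

```text
clock: 12.15
position: [0.5262, 0.0404, 0.1979]
tcp_rot: [0.783, 0.622, -0.004, 0.003]
ft_force: [1.2, -0.5, 0.4]
grip_width: 0.0007
```

```bash
cat >> h.py <<'E'
def wheels(d,fn=None):
    "rows of wheel tops cut out of the wrist picture, one strip each"
    for n,y in zip('LMR',(85,35,-15)):
        u,v=proj(d,np.r_[C0-.03*CX+y/1e3*CY,.112]); print(n,u.round(1),v.round(1))
E
python3 - <<'E'
from h import *
goto(-.03,-.010,.2)
d=shot('wrist'); wheels(d)
np.save('d.npy',d,allow_pickle=True)
cv2.imwrite('pics/w7.png',cv2.resize(d['img'][50:250,180:400],(660,600),interpolation=2)[:,:,::-1])
E
```

```text
t 12.15 ctrl xyz mm [-30.4 -13.6 197.9] F [ 1.2 -0.5  0.4] w 0.001
tilt [-0.0016 -0.0095 -1.    ] shift [ 0.35  0.04 -0.21] turn -0.2
L 278.3 91.0
M 278.6 152.0
R 278.8 207.2
```

View pics/w7.png

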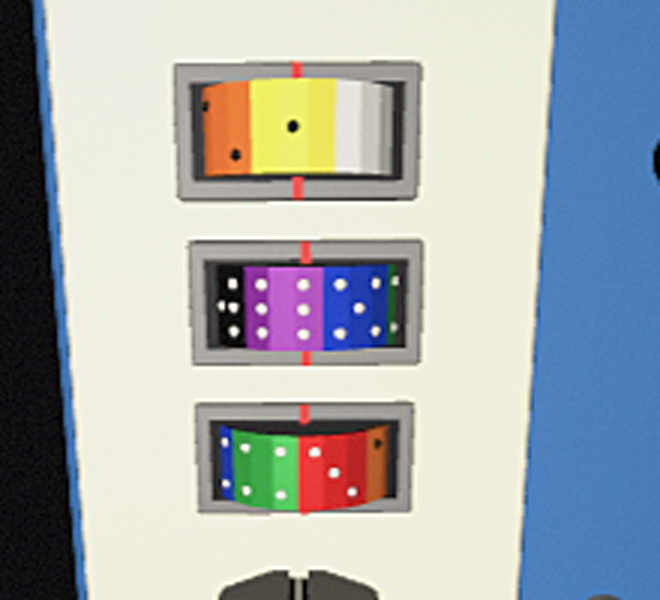

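```bash
python3 - <<'E'
from h import *
d=np.load('d.npy',allow_pickle=True).item(); K=d['intrinsics'];print(K[0,0],K[0,2])
for n,(x0,x1,yc) in dict(L=(176.5,420.5,131),M=(190.5,421.5,302),R=(196.5,413,458)).items():
    w=(x1-x0)/3; u,v=180+(x0+x1)/6,50+yc/3
    D=K[0,0]*.072/w
    p=d['c2w'][:3,:3]@(np.linalg.solve(K,[u,v,1])*D)+d['c2w'][:3,3]
    c=p[:2]-C0; print(n,np.round([c@CX*1e3,c@CY*1e3,p[2]*1e3],1))
goto(-.02,.035,.12)
E
```

```text
304.30415974402996 279.02048521404834
L [-29.   84.4  94.8]
M [-26.8  34.6  93.1]
R [-27.3 -17.   87.8]
t 12.2 ctrl xyz mm [-29.3 -16.9 199.8] F [-0.1 -1.9  1. ] w 0.001
tilt [ 0.0011 -0.0107 -0.9999] shift [5.28 0.86 7.93] turn -0.5
```

Emit:
drive_tool(series=[[0,4,1.2,3,-0.5],[0,5.2,1.2,7,-0.5],[0,5.2,1.2,8.5,-0.5],[0,5.2,1.2,9.4,-0.5],[0,5.2,1.2,9.4,-0.5]])

```text
clock: 12.7
position: [0.5488, 0.084, 0.1036]
tcp_rot: [0.782, 0.623, -0.005, 0.003]
ft_force: [0.4, -0.2, 0.2]
grip_width: 0.0007
```

```bash
python3 - <<'E'
from h import *
goto(-.017,.035,.099)
E
```

```text
t 12.7 ctrl xyz mm [-18.2  34.  103.6] F [ 0.4 -0.2  0.2] w 0.001
tilt [-0.0032 -0.011  -0.9999] shift [0.1  0.12 0.46] turn 0.0
```

Emit:
drive_tool(series=[[0,0.1,0.1,0.2,0],[0,0.1,0.1,0.45,0],[0,0.1,0.1,0.45,0]])

```text
clock: 13.0
position: [0.5503, 0.0848, 0.0995]
tcp_rot: [0.782, 0.623, -0.004, 0.003]
ft_force: [-0.2, 0.5, -0.2]
grip_width: 0.0005
```

Emit:
drive_tool(series=[[0,0,0,0.1,0],[0,0,0,0.13,0],[0,0,0,0.13,0]])

```text
clock: 13.3
position: [0.5503, 0.0847, 0.0984]
tcp_rot: [0.782, 0.623, -0.004, 0.003]
ft_force: [-0.3, 0.4, -0.7]
grip_width: 0.0005
```

Emit:
drive_tool(series=[[0,0,0,0.1,0],[0,0,0,0.13,0],[0,0,0,0.13,0]])

```text
clock: 13.6
position: [0.5503, 0.0847, 0.0971]
tcp_rot: [0.782, 0.623, -0.004, 0.003]
ft_force: [0.2, -0.3, -0.6]
grip_width: 0.0002
```

Emit:
drive_tool(series=[[0,0,0,0.1,0],[0,0,0,0.13,0],[0,0,0,0.13,0]])

```text
clock: 13.9
position: [0.5504, 0.0847, 0.096]
tcp_rot: [0.782, 0.623, -0.004, 0.003]
ft_force: [0.2, -0.2, 2.1]
grip_width: 0.0005
```

Emit:
drive_tool(series=[[0,0,0,0.1,0],[0,0,0,0.13,0],[0,0,0,0.13,0]])

```text
clock: 14.2
position: [0.5508, 0.0846, 0.0951]
tcp_rot: [0.782, 0.623, -0.003, 0.004]
ft_force: [-0.1, -0.1, 4.7]
grip_width: 0.0005
```

Emit:
drive_tool(series=[[0,0,-0.5,0.05,0],[0,0,-1.0,0.05,0],[0,0,-1.5,0.05,0],[0,0,-1.9,0.05,0],[0,0,-1.9,0.05,0]])

```text
clock: 14.7
position: [0.533, 0.0887, 0.0955]
tcp_rot: [0.782, 0.623, -0.002, 0.005]
ft_force: [1.0, -1.1, 5.5]
grip_width: 0.0005
```

Emit:
drive_tool(series=[[0,0,0,-0.5,0],[0,0,0.5,-0.6,0],[0,0,2.0,-0.6,0],[0,0,2.0,-0.3,0],[0,0,2.0,-0.2,0]])

```text
clock: 15.2
position: [0.5514, 0.0842, 0.0965]
tcp_rot: [0.782, 0.623, -0.004, 0.004]
ft_force: [-0.2, -0.0, -0.4]
grip_width: 0.0004
```

Emit:
drive_tool(series=[[0,0,0,0.1,0],[0,0,0,0.15,0],[0,0,0,0.15,0]])

```text
clock: 15.5
position: [0.5514, 0.0843, 0.0954]
tcp_rot: [0.782, 0.623, -0.003, 0.004]
ft_force: [-0.4, -0.6, 2.5]
grip_width: 0.0003
```

```bash
python3 - <<'E'
from h import *
goto(-.017,.035,.0948)
E
```

```text
t 15.5 ctrl xyz mm [-15.7  34.8  95.4] F [-0.4 -0.6  2.5] w 0.0
tilt [-3.000e-04 -1.030e-02 -9.999e-01] shift [ 0.02 -0.13  0.06] turn -0.0
```

Emit:
drive_tool(series=[[0,0,0,0.1,0],[0,0,0,0.12,0]])

```text
clock: 15.7
position: [0.5515, 0.0843, 0.0947]
tcp_rot: [0.782, 0.623, -0.003, 0.004]
ft_force: [-0.8, -0.0, 6.5]
grip_width: 0.0006
```

Emit:
drive_tool(series=[[0,0,-0.5,0.02,0],[0,0,-1.0,0.02,0],[0,0,-1.5,0.02,0],[0,0,-2.0,0.02,0],[0,0,-2.2,0.04,0]])

```text
clock: 16.2
position: [0.5314, 0.0889, 0.0953]
tcp_rot: [0.782, 0.623, -0.002, 0.005]
ft_force: [0.5, -0.6, 6.0]
grip_width: 0.0004
```

```bash
python3 - <<'E'
from h import *
goto(-.038,.035,.0948)
E
```

```text
t 16.2 ctrl xyz mm [-36.2  34.9  95.3] F [ 0.5 -0.6  6. ] w 0.0
tilt [ 0.0041 -0.0102 -0.9999] shift [ 0.01 -0.18  0.05] turn -0.0
```

Emit:
drive_tool(series=[[0,0,-0.15,0,0],[0,0,-0.18,0,0],[0,0,-0.18,0,0]])

```text
clock: 16.5
position: [0.5301, 0.0891, 0.0955]
tcp_rot: [0.782, 0.623, -0.001, 0.006]
ft_force: [0.5, -0.0, 4.6]
grip_width: 0.0009
```

Emit:
drive_tool(series=[[0,0,0,-0.6,0],[0,0,0,-3,0],[0,-4,0,-3,0],[0,-5.2,0,-2,0],[0,-5.2,0,-0.3,0]])

```text
clock: 17.0
position: [0.5176, 0.0358, 0.0991]
tcp_rot: [0.784, 0.621, -0.001, 0.006]
ft_force: [-0.7, 1.6, -0.8]
grip_width: 0.0005
```

```bash
python3 - <<'E'
from h import *
goto(-.038,-.017,.0935)
E
```

```text
t 17.0 ctrl xyz mm [-37.8 -19.9  99.1] F [-0.7  1.6 -0.8] w 0.0
tilt [ 0.0049 -0.0109 -0.9999] shift [ 0.3  -0.03  0.56] turn -0.3
```

Emit:
drive_tool(series=[[0,0.3,0,0.2,-0.3],[0,0.3,0,0.4,-0.3],[0,0.3,0,0.4,-0.3]])

```text
clock: 17.3
position: [0.5181, 0.0394, 0.0947]
tcp_rot: [0.782, 0.623, -0.002, 0.005]
ft_force: [0.6, -0.1, -1.0]
grip_width: 0.0004
```

Emit:
drive_tool(series=[[0,0,0,0.1,0],[0,0,0,0.13,0],[0,0,0,0.13,0]])

```text
clock: 17.6
position: [0.5182, 0.0396, 0.0936]
tcp_rot: [0.782, 0.624, -0.002, 0.005]
ft_force: [-0.5, -1.2, -0.1]
grip_width: 0.0006
```

Emit:
drive_tool(series=[[0,0,0,0.1,0],[0,0,0,0.13,0],[0,0,0,0.13,0]])

```text
clock: 17.9
position: [0.5182, 0.0396, 0.0923]
tcp_rot: [0.782, 0.624, -0.002, 0.005]
ft_force: [-0.0, 0.2, 0.7]
grip_width: -0.0001
```

Emit:
drive_tool(series=[[0,0,0,0.1,0],[0,0,0,0.13,0],[0,0,0,0.13,0]])

```text
clock: 18.2
position: [0.5181, 0.0396, 0.0909]
tcp_rot: [0.782, 0.624, -0.002, 0.005]
ft_force: [-0.2, 0.3, 0.2]
grip_width: 0.0003
```

Emit:
drive_tool(series=[[0,0,0,0.1,0],[0,0,0,0.13,0],[0,0,0,0.13,0]])

```text
clock: 18.5
position: [0.518, 0.0395, 0.0895]
tcp_rot: [0.782, 0.623, -0.002, 0.005]
ft_force: [0.2, 0.7, 0.6]
grip_width: 0.0008
```

Emit:
drive_tool(series=[[0,0,0,0.1,0],[0,0,0,0.12,0],[0,0,0,0.12,0]])

```text
clock: 18.8
position: [0.5182, 0.0396, 0.0885]
tcp_rot: [0.782, 0.623, -0.002, 0.005]
ft_force: [-0.9, 0.6, 1.4]
grip_width: 0.0002
```

Emit:
drive_tool(series=[[0,0,0,0.1,0],[0,0,0,0.12,0],[0,0,0,0.12,0]])

```text
clock: 19.1
position: [0.5183, 0.0395, 0.0876]
tcp_rot: [0.782, 0.623, -0.001, 0.005]
ft_force: [-1.3, 0.8, 4.8]
grip_width: 0.0003
```

Emit:
drive_tool(series=[[0,0,0.5,0.05,0],[0,0,1.0,0.05,0],[0,0,1.5,0.05,0],[0,0,2.0,0.05,0],[0,0,2.1,0.05,0]])

```text
clock: 19.6
position: [0.5394, 0.0347, 0.0875]
tcp_rot: [0.782, 0.623, -0.001, 0.006]
ft_force: [-0.4, 0.6, 4.0]
grip_width: 0.0006
```

```bash
python3 - <<'E'
from h import *
goto(-.038,-.017,.0935)
E
```

```text
t 19.6 ctrl xyz mm [-16.3 -16.1  87.5] F [-0.4  0.6  4. ] w 0.001
tilt [ 0.0052 -0.0103 -0.9999] shift [-0.09 -2.16 -0.62] turn 0.0
```

Emit:
drive_tool(series=[[0,0,0,-0.5,0],[0,0,-0.5,-0.6,0],[0,0,-2.1,-0.6,0],[0,0,-2.1,-0.3,0],[0,0,-2.1,-0.1,0]])

```text
clock: 20.1
position: [0.5181, 0.0398, 0.088]
tcp_rot: [0.782, 0.624, -0.002, 0.005]
ft_force: [-2.6, 1.2, 2.4]
grip_width: 0.0003
```

```bash
python3 - <<'E'
from h import *
goto(-.038,-.017,.0873)
E
```

```text
t 20.1 ctrl xyz mm [-38.2 -16.   88. ] F [-2.6  1.2  2.4] w 0.0
tilt [ 0.0038 -0.01   -0.9999] shift [-0.1   0.01  0.07] turn 0.1
```

Emit:
drive_tool(series=[[0,-0.1,0,0.1,0],[0,-0.1,0,0.12,0]])

```text
clock: 20.3
position: [0.5181, 0.0397, 0.0871]
tcp_rot: [0.782, 0.624, -0.001, 0.004]
ft_force: [-2.0, 1.1, 7.6]
grip_width: 0.0004
```

Emit:
drive_tool(series=[[0,0,0.5,0.02,0],[0,0,1.0,0.02,0],[0,0,1.5,0.02,0],[0,0,2.0,0.02,0],[0,0,2.0,0.02,0]])

```text
clock: 20.8
position: [0.5397, 0.0349, 0.0876]
tcp_rot: [0.782, 0.624, 0.0, 0.006]
ft_force: [1.6, 0.3, 3.4]
grip_width: 0.0001
```

```bash
python3 - <<'E'
from h import *
goto(-.038,-.017,.0935)
E
```

```text
t 20.8 ctrl xyz mm [-16.  -15.9  87.6] F [1.6 0.3 3.4] w 0.0
tilt [ 0.007  -0.0086 -0.9999] shift [-0.11 -2.19 -0.61] turn 0.1
```

Emit:
drive_tool(series=[[0,0,0,-0.5,0],[0,0,0,-3,0],[0,0,-1,-7,0],[0,0,-1,-10,0],[0,0,-1,-10.5,0]])

```text
clock: 21.3
position: [0.5312, 0.0377, 0.1959]
tcp_rot: [0.782, 0.624, 0.003, 0.007]
ft_force: [0.9, 0.0, 0.5]
grip_width: -0.0
```

```bash
python3 - <<'E'
from h import *
goto(-.03,-.010,.2)
d=shot('wrist'); np.save('d.npy',d,allow_pickle=True)
cv2.imwrite('pics/w8.png',cv2.resize(d['img'][50:250,180:400],(660,600),interpolation=2)[:,:,::-1])
E
```

```text
t 21.3 ctrl xyz mm [-24.9 -15.1 195.9] F [0.9 0.  0.5] w -0.0
tilt [ 0.0139 -0.0081 -0.9999] shift [ 0.51 -0.5  -0.42] turn 0.1
```

View pics/w8.png

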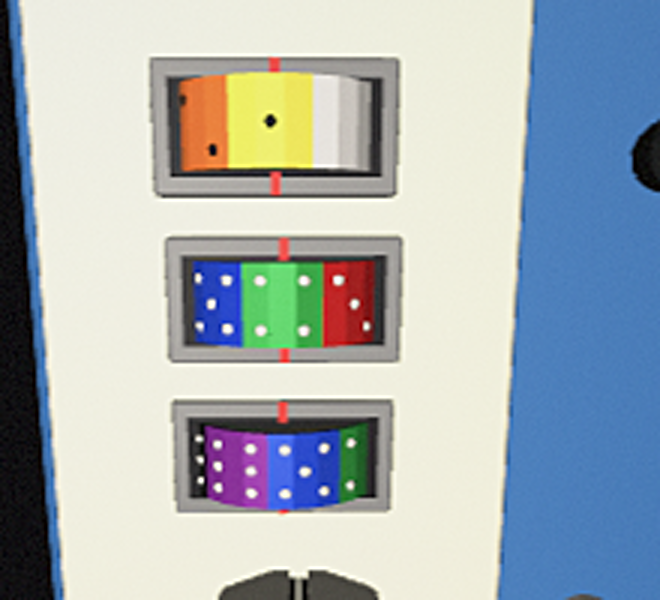

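Emit:
drive_tool(series=[[0,0,-1.0,4,0],[0,0,-1.0,8,0],[0,0,-1.0,9.4,0],[0,0,-1.0,9.8,0],[0,0,-1.0,9.8,0]])

```text
clock: 21.85
position: [0.5211, 0.039, 0.0954]
tcp_rot: [0.782, 0.623, 0.001, 0.006]
ft_force: [0.2, 0.1, 1.0]
grip_width: 0.0005
```

```bash
python3 - <<'E'
from h import *
goto(-.035,-.016,.0905)
E
```

```text
t 21.85 ctrl xyz mm [-35.1 -16.1  95.4] F [0.2 0.1 1. ] w 0.0
tilt [ 0.009  -0.0088 -0.9999] shift [0.01 0.01 0.49] turn 0.0
```

Emit:
drive_tool(series=[[0,0,0,0.3,0],[0,0,0,0.5,0],[0,0,0,0.5,0]])

```text
clock: 22.15
position: [0.5214, 0.039, 0.0908]
tcp_rot: [0.782, 0.623, 0.001, 0.006]
ft_force: [0.6, 0.4, -0.2]
grip_width: 0.0005
```

Emit:
drive_tool(series=[[0,0,0,0.15,0],[0,0,0,0.25,0],[0,0,0,0.28,0]])

```text
clock: 22.45
position: [0.5218, 0.039, 0.0885]
tcp_rot: [0.782, 0.623, 0.002, 0.007]
ft_force: [-0.7, 0.1, 2.5]
grip_width: 0.0003
```

```bash
python3 - <<'E'
from h import *
goto(-.019,-.016,.0873)
E
```

```text
t 22.45 ctrl xyz mm [-34.4 -15.9  88.5] F [-0.7  0.1  2.5] w 0.0
tilt [ 0.0108 -0.0083 -0.9999] shift [-0.01  1.54  0.14] turn 0.0
```

Press a bit more, then roll +16 mm to x ≈ −18.3.

Emit:
drive_tool(series=[[0,0,0,0.1,0],[0,0,0,0.12,0]])

```text
clock: 22.65
position: [0.5219, 0.039, 0.0877]
tcp_rot: [0.782, 0.623, 0.002, 0.007]
ft_force: [-1.1, -0.4, 6.0]
grip_width: 0.0006
```

Emit:
drive_tool(series=[[0,0,0.5,0.02,0],[0,0,1.0,0.02,0],[0,0,1.5,0.02,0],[0,0,1.55,0.02,0],[0,0,1.55,0.02,0]])

```text
clock: 23.15
position: [0.5374, 0.0355, 0.088]
tcp_rot: [0.782, 0.623, 0.002, 0.007]
ft_force: [0.2, -0.0, 3.5]
grip_width: 0.0004
```

```bash
python3 - <<'E'
from h import *
goto(-.0183,-.016,.0873)
E
```

```text
t 23.15 ctrl xyz mm [-18.4 -15.8  88. ] F [ 0.2 -0.   3.5] w 0.0
tilt [ 0.0122 -0.0081 -0.9999] shift [-0.02  0.01  0.07] turn 0.0
```

Emit:
drive_tool(series=[[0,0,0,-0.5,0],[0,0,0,-3,0],[0,-0.5,-1.2,-7,0],[0,-0.5,-1.2,-10,0],[0,-0.5,-1.2,-10.5,0]])

```text
clock: 23.65
position: [0.5251, 0.0339, 0.1962]
tcp_rot: [0.782, 0.623, 0.005, 0.009]
ft_force: [0.8, 0.2, 0.5]
grip_width: 0.0005
```

```bash
python3 - <<'E'
from h import *
goto(-.03,-.095,.12)
d=shot('wrist'); np.save('d.npy',d,allow_pickle=True)
cv2.imwrite('pics/w9.png',cv2.resize(d['img'][50:250,180:400],(660,600),interpolation=2)[:,:,::-1])
E
```

```text
t 23.65 ctrl xyz mm [-30.  -20.1 196.2] F [0.8 0.2 0.5] w 0.001
tilt [ 0.0189 -0.0072 -0.9998] shift [-7.46 -0.15  7.64] turn 0.0
```

View pics/w9.png

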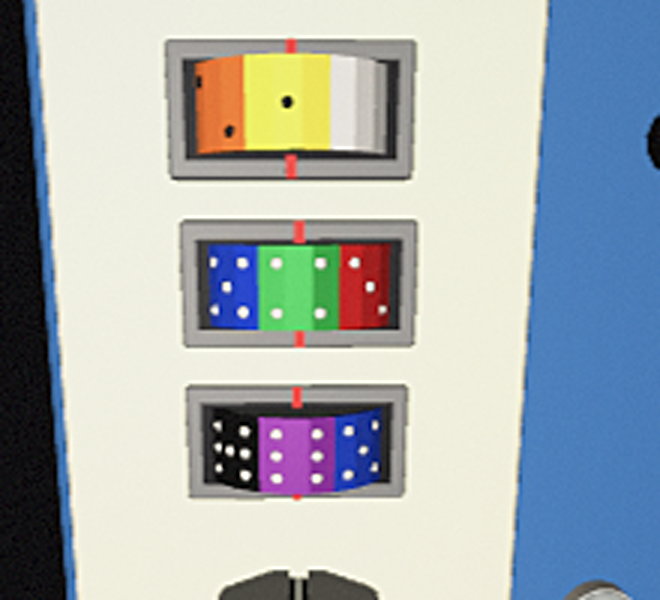

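Emit:
drive_tool(series=[[0,-5,0,2,0],[0,-7.5,-0.1,6,0],[0,-7.5,-0.1,9,0],[0,-7.5,-0.1,9.4,0],[0,-7.5,-0.1,9.4,0]])

```text
clock: 24.2
position: [0.5075, -0.0387, 0.1]
tcp_rot: [0.782, 0.624, 0.003, 0.007]
ft_force: [0.7, -0.5, 0.4]
grip_width: 0.0007
```

```bash
python3 - <<'E'
from h import *
goto(-.03,-.095,.097)
E
```

```text
t 24.2 ctrl xyz mm [-31.  -94.8 100. ] F [ 0.7 -0.5  0.4] w 0.001
tilt [ 0.0133 -0.0068 -0.9999] shift [-0.02  0.1   0.3 ] turn 0.1
```

Emit:
drive_tool(series=[[0,0,0.1,0.1,0],[0,0,0.1,0.3,0],[0,0,0.1,0.3,0]])

```text
clock: 24.5
position: [0.5092, -0.0384, 0.0977]
tcp_rot: [0.781, 0.624, 0.004, 0.007]
ft_force: [-0.3, -0.7, 0.7]
grip_width: 0.0006
```

Emit:
drive_tool(series=[[0,0,0,0.1,0],[0,0,0,0.2,0],[0,0,0,0.2,0]])

```text
clock: 24.8
position: [0.5092, -0.0383, 0.0958]
tcp_rot: [0.781, 0.624, 0.004, 0.007]
ft_force: [-0.5, -0.6, 1.1]
grip_width: 0.0004
```

Emit:
drive_tool(series=[[0,0,0,0.1,0],[0,0,0,0.2,0],[0,0,0,0.2,0]])

```text
clock: 25.1
position: [0.5094, -0.0384, 0.0939]
tcp_rot: [0.781, 0.624, 0.004, 0.007]
ft_force: [-0.1, 0.9, 2.0]
grip_width: 0.0004
```

Emit:
drive_tool(series=[[0,0,0,0.1,0],[0,0,0,0.2,0],[0,0,0,0.2,0]])

```text
clock: 25.4
position: [0.5094, -0.0383, 0.0919]
tcp_rot: [0.781, 0.624, 0.004, 0.007]
ft_force: [-0.6, 0.9, 3.4]
grip_width: 0.0005
```

Emit:
drive_tool(series=[[0,0,0,0.1,0],[0,0,0,0.2,0],[0,0,0,0.3,0],[0,0,0,0.3,0]])

```text
clock: 25.8
position: [0.5094, -0.0383, 0.0889]
tcp_rot: [0.781, 0.624, 0.004, 0.007]
ft_force: [-1.2, 0.0, 5.5]
grip_width: 0.0004
```

Emit:
drive_tool(series=[[0,0,0,0.1,0],[0,0,0,0.15,0],[0,0,0,0.15,0]])

```text
clock: 26.1
position: [0.5094, -0.0383, 0.0874]
tcp_rot: [0.781, 0.624, 0.004, 0.007]
ft_force: [-1.0, 1.3, 6.0]
grip_width: 0.0002
```

Emit:
drive_tool(series=[[0,0,0,0.05,0],[0,0,0,0.08,0],[0,0,0,0.08,0]])

```text
clock: 26.4
position: [0.5094, -0.0383, 0.0867]
tcp_rot: [0.781, 0.624, 0.004, 0.007]
ft_force: [-1.4, -0.5, 5.2]
grip_width: 0.0001
```

Emit:
drive_tool(series=[[0,0,0,0.05,0],[0,0,0,0.08,0],[0,0,0,0.08,0]])

```text
clock: 26.7
position: [0.5094, -0.0383, 0.0863]
tcp_rot: [0.781, 0.624, 0.004, 0.007]
ft_force: [-1.9, 1.1, 8.4]
grip_width: 0.0005
```

Emit:
drive_tool(series=[[0,0,0,-0.5,0],[0,0,0,-1.5,0],[0,0,0,-4,0],[0,0,0,-8,0],[0,4,0,-11,0]])

```text
clock: 27.2
position: [0.5162, -0.0052, 0.1987]
tcp_rot: [0.785, 0.62, 0.003, 0.009]
ft_force: [1.4, 0.1, -0.2]
grip_width: 0.0006
```

Emit:
drive_tool(series=[[0,4,0,-3,0],[0,4,0,-3,0],[0,4,0,-3,0],[0,4,0,-3,0],[0,4,0,-3,0]])

```text
clock: 27.7
position: [0.5238, 0.0323, 0.2274]
tcp_rot: [0.786, 0.618, 0.002, 0.009]
ft_force: [-0.2, 0.2, -0.4]
grip_width: 0.0005
```

```bash
python3 - <<'E'
from h import *
goto(-.03,-.015,.2)
d=shot('wrist');a=shot('top')
A=cv2.resize(d['img'][20:260,150:400],(500,480),interpolation=2); B=cv2.resize(a['img'][120:260,90:190],(300,420))
o=np.zeros((480,300,3),np.uint8);o[:420]=B
cv2.imwrite('pics/w10.png',np.hstack([A,o])[:,:,::-1])
E
```

```text
t 27.7 ctrl xyz mm [-30.9 -22.  227.4] F [-0.2  0.2 -0.4] w 0.0
tilt [ 0.0141 -0.0118 -0.9998] shift [0.72 0.04 2.73] turn -0.7
```

View pics/w10.png

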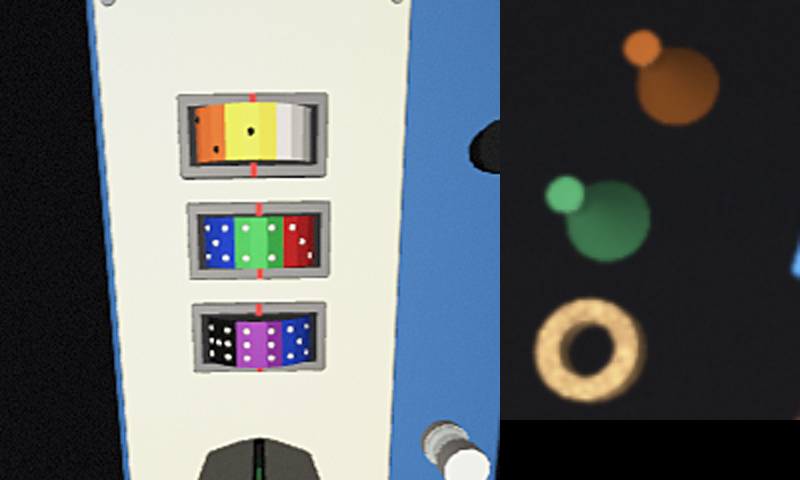

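The wheels read 1 (yellow, mark at 252,130), 4 (green, 259,240) and 6 (purple, 259,340). The flasks, ring, vial and stopper look undisturbed, and the arm is clear.

```bash
python3 -c "
from workcell import manip
print(manip.finish_job())"
```

```text
the job is handed in; nothing more can be done
None
```

I set the three thumbwheels to 1 - 4 - 6, then pressed the green start button down to its hard stop, lifted clear and handed the job in at about 27.7 s.

- **Wheels:** the last wrist picture shows yellow, green and purple at the red marks. The left wheel stands about 2.5° short of centre; the other two are within about 1°.
- **Button:** the stop came about 9 mm below first contact, at 8.4 N. I did not see the cap come back up, because the fingers hid it. I rely on its spring and on the tool force dropping to about zero after the lift.
- **Forces:** the highest reading at the end of any move was about 8.4 N, under the 18 N limit. Readings come only at the end of each move, so brief peaks in between were not seen.
- **Surroundings:** flasks, cork ring, vial and stopper looked undisturbed. I did not look at the jar, dish and spatula again at the end, but the arm never went low near them.
- **Disagreement:** the reported tool height did not match the cameras or the contacts. The fingertips were about 20–30 mm higher than the reported height and the 11 mm tip reach imply, so I found each wheel and the button by force rather than by height.
- **Pictures:** I viewed 12, two over the budget of 10.

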